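Line up the bone chip stacks by size on the scoring strip

ROBOT

A 6-joint arm with a two-finger parallel gripper is mounted at the origin on the work surface. World frame = base frame: x ahead of the robot, y to its left, z up, the work surface at z = 0. Lengths are in mm, angles in degrees, forces in N, time in s.
With the tool pointing down it reaches from about 350 to 850 mm from the base axis. Payload 8.1 kg.
Tool frame: the origin (TCP) lies midway between the tips of the shut fingers; the grasp point (between the pads) lies 19 mm behind it; z points along the fingers, y is the direction in which the jaws open and shut (so a half turn about z gives the same grasp; the last joint's range is limited). The gripper opens to 85 mm and grips with 20 to 120 N. Pads are 22 mm wide; open, the fingers measure 114 mm over their backs; the gripper's body (76 mm by 85 mm) begins 54 mm behind the grasp point. The pads swing forward as they close: fully open they stand 13 mm farther back than shut.
Start: joints at [61.627, 7.471, 85.268, -0, 87.261, -4.893], TCP at [239.035, 550.334, 231.292] pointing down, gripper open.
Joint ranges: [-169.43, 169.43], [-51.17, 129.36], [1.28, 143.12], [-76.62, 256.62], [0, 156.53], [-152.29, 152.29]. Speed limits (degrees/s): [136.94, 136.94, 159.86, 180, 180, 180].

INTERFACE

Orientations are given as [roll, pitch, yaw] about the fixed x, y, z axes, in that order (R = Rz(yaw) Ry(pitch) Rx(roll)).
In Python, from bench import r gives the robot as it stands.
- The arm moves only by the shell command python3 -m jog 'ROWS' [FORCE]. ROWS is JSON, a list of rows, each a list of 5 numbers: the shift along the tool's x, y, z in m, then the turn about the tool's z in rad, then the opening, from 0 (shut) to 1 (fully open). A call has 1 to 20 rows; each row is the pose to reach, as a shift and turn from the pose measured when the call began, along the tool's axes at that moment; what a row does not reach only later rows make up. A row lasts 1/10 s, in which the tool goes at most 50 mm and 8.59 degrees, less where a joint would pass 70% of its speed; a pose out of reach is approached as far as the arm can. A call with a gripper value outside its range is refused whole. The fingers move at their own pace and stop on an object; FORCE is the grip in N (left out, the last holds). Time passes only in rows, so rows that repeat a pose let the fingers close. It gives the time, the measured TCP pose, the force and the opening at its end, in the units of the state.
- r.sense(): the state, without advancing time (a new reading comes with each control period).
- r.snapshot(name): name is "scene" or "side" or "wrist"; returns a dict with "pixels" (400x640x3 uint8, red, green, blue), "K" (3x3 intrinsics, pixels), "k1" (the pictures are not rectified: a ray, as slopes to the right and down, at radius r is drawn at 1 + k1 r^2 times it, then the intrinsics apply), "R" (3x3) and "t" (3): a world point X has camera coordinates R X + t. Camera axes: x right, y down, z forward; pixel columns grow to the right and rows downward; lengths in mm; the calibration is good to about 2 mm. A picture is of the moment at which its call begins. There is no depth.
- r.hand_in(): hands the job in, once; it reports no verdict.
The state is a dict: "time": time; "joint_pos": joint angles; "qd": joint speeds; "joint_efforts": joint torques, N m; "tool_pos": TCP position; "tcp_rot": TCP orientation; "ft_force": force on the tool from outside, world axes, zero at the start; "wrist_torque": the same for the moment, N m; "finger_gap": finger opening in mm.
Only numpy, scipy, OpenCV 4.12 (cv2) and the standard library are available. Lean on these libraries where they do the work, as an engineer would, in place of code of your own. Each camera call takes 0.05 s, during which the arm holds its last target.

TASK

Take the four pinned stacks of bone scoring chips out of the drawer tray and line them up by size on the dark wooden strip, one standing upright and centred on each ring mark: the largest on the mark next to the brass stud, then one size smaller on each following mark, so that the smallest ends up at the end away from the stud. Leave the glass ashtray where it is.

Things in the scene. Friction and masses are not known exactly. Their poses are not given: they have to be found in the camera images.
- stack_small: Smallest stack of round yellowed bone chips, pinned into one solid upright cylinder 28 mm in diameter, 24 mm high, about 28 g. Origin: centre of its underside, z up. A flat brass pin head 1.5 mm high and 10 mm wide shows on top, as on all four stacks. At the start all four stand in any arrangement, two by two, axes at least 80 mm apart, in the drawer tray.
- stack_medium: Second smallest stack of the same bone chips: solid upright cylinder 36 mm in diameter, 32 mm high, about 62 g. Origin: centre of its underside, z up.
- stack_large: Second largest stack of the same bone chips: solid upright cylinder 44 mm in diameter, 40 mm high, about 116 g. Origin: centre of its underside, z up.
- stack_largest: Largest stack of the same bone chips: solid upright cylinder 52 mm in diameter, 48 mm high, about 194 g. Origin: centre of its underside, z up.
- mark_1: Thin flat brass ring 62 mm across with a 12 mm centre dot, first of four like marks in a row, 70 mm apart, on a fixed dark wooden strip (308 x 84 x 10 mm, at any angle). It is next to the brass stud (16 mm wide, 17 mm high, on a brass end plate), 45 mm beyond its centre on the strip's end. Origin: ring centre on the strip's top, 10 mm above the table; z up, x along the strip to the stud.
- mark_2: Second ring mark from the stud, 70 mm from mark_1; same look, origin and axes as mark_1. Gripping across the strip (a finger towards each of its long sides) leaves the most room beside neighbours.
- mark_3: Third ring mark from the stud, 140 mm from mark_1; same look, origin and axes as mark_1.
- mark_4: Fourth ring mark, at the end away from the stud, 210 mm from mark_1; same look, origin and axes as mark_1.
- ashtray: Heavy round glass ashtray, 112 mm across, 34 mm high, loose, beyond the strip and tray near the middle; to be left alone. Origin: centre of its underside, z up.
- drawer: Shallow wooden drawer lifted out of the table and used as a tray, fixed on the table left or right of the strip: 240 (x) x 270 (y) x 26 mm outside, walls and floor 5 mm, brass knob on its -x front. Origin: centre of its underside, on the table; z up. The stacks stand on its floor, their sides at least 30 mm from its walls.
Mind the look-alikes: they are no part of the job. Leave any turquoise look-alike of the stack_largest alone. What is shaped like the stack_large but pink is not meant.

How it is judged:
By the outcome, as a careful person would: the job done as asked, in the order asked, and still so for the second after the job is handed in, with the robot touching nothing.
It also fails if it takes over 106 s, if anything falls off the work surface, if the arm or the gripper's body presses on something with over 40 N, if the wrist force passes 120 N, or if a joint passes its speed limit or range.

## Working session

There is one attempt and no reset: what is moved stays moved. The work goes in short steps, Python scripts to look and compute and a shell command to move; the robot and the scene stay as the last step left them, time stands still between calls to the robot, and variables do not carry over. Pictures are saved under pics/ and viewed, and the job is handed in when it is done.

```bash
mkdir -p pics; ls; python3 - <<'E'
from bench import r
import cv2
print(r.sense())
for n in ["scene","side","wrist"]:
    s=r.snapshot(n); cv2.imwrite(f"pics/{n}0.png",s["pixels"][:,:,::-1]); print(n,s["K"],s["k1"],s["R"],s["t"])
E
```

```text
pics
{'time': 0.0, 'joint_pos': array([ 6.16266348e+01,  7.51411428e+00,  8.53310216e+01, -1.79417350e-03,
        8.72592531e+01, -4.89226739e+00]), 'qd': array([ 0.03385517,  0.05105473, -0.06671663,  0.02498023, -0.03975681,
        0.11185643]), 'joint_efforts': array([-9.76453412e-04, -5.69422674e+01, -5.00529242e+01, -4.24160507e-04,
        1.51704153e-02,  1.83504591e-05]), 'tool_pos': array([238.78917712, 549.83910436, 230.23807062]), 'tcp_rot': array([-1.79895838e+02, -7.11711346e-03,  1.56518983e+02]), 'ft_force': array([ 0.8640157 , -0.60160968, -0.10256645]), 'wrist_torque': array([ 0.02409871, -0.01630966,  0.02285598]), 'finger_gap': 85.26667469935487}
scene [[499.5896568    0.         314.57857576]
 [  0.         499.5896568  200.48870414]
 [  0.           0.           1.        ]] 0.01836360993247999 [[ 8.90813016e-03  9.99960265e-01 -3.38384203e-04]
 [ 5.88500861e-01 -5.51623756e-03 -8.08477772e-01]
 [-8.08447514e-01  7.00288583e-03 -5.88526616e-01]] [   5.9556416  -280.18311637 1633.34825343]
side [[495.21135604   0.         307.9871082 ]
 [  0.         495.21135604 200.95491566]
 [  0.           0.           1.        ]] -0.14543871302118838 [[-0.99719543 -0.07467828 -0.00494285]
 [-0.04619444  0.6661163  -0.74441598]
 [ 0.05888421 -0.74209988 -0.66769785]] [ 534.56768298   78.09913014 1142.33066619]
wrist [[336.76316764   0.         316.59612742]
 [  0.         336.76316764 197.76519032]
 [  0.           0.           1.        ]] -0.029667163895619818 [[ 0.39823749  0.91728162 -0.0011511 ]
 [ 0.87938762 -0.38142826  0.2849384 ]
 [ 0.26092969 -0.11448541 -0.95854514]] [-599.61646061  -37.21531923  378.30776869]
```

View pics/scene0.png

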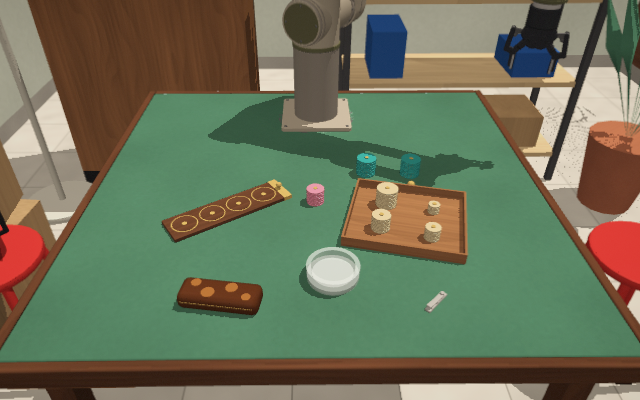

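View pics/side0.png

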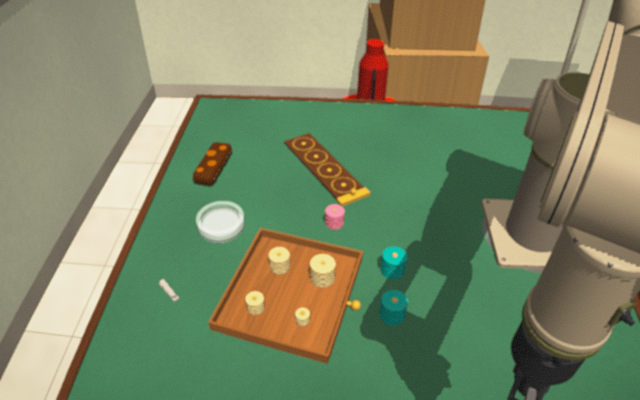

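View pics/wrist0.png

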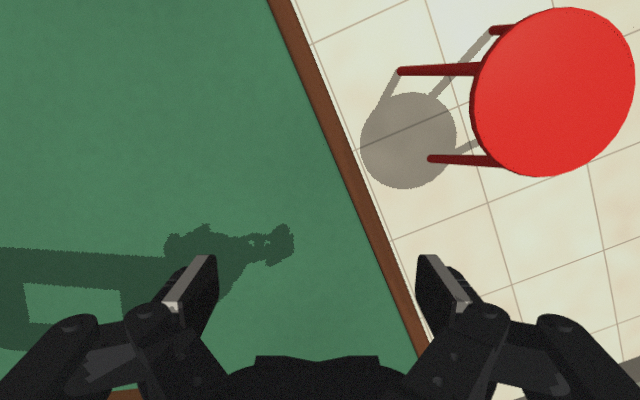

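The scene view shows the strip at (165-290, 183-238) with its stud at the right end near (280,190). The drawer is at (343-467, 180-260) with four cream stacks in it. The pink decoy is at (315,195), the two turquoise ones at (367,165) and (410,166), and the ashtray at (333,270). The side view confirms this layout. The wrist view shows only felt and floor. Next I'll enlarge crops.

```bash
python3 - <<'E'
import cv2
a=cv2.imread("pics/scene0.png"); b=cv2.imread("pics/side0.png")
def crop(im,x,y,w,h,f,n):
    c=cv2.resize(im[y:y+h,x:x+w],None,fx=f,fy=f,interpolation=cv2.INTER_CUBIC)
    for i in range(0,w,10): cv2.putText(c,str(x+i),(i*f,8),0,.3,(255,255,255),1); cv2.line(c,(i*f,10),(i*f,14),(255,255,255),1)
    for i in range(0,h,10): cv2.putText(c,str(y+i),(0,i*f+4),0,.3,(255,255,255),1)
    cv2.imwrite(n,c)
crop(a,340,170,130,95,6,"pics/c1.png")
crop(a,160,170,135,75,5,"pics/c2.png")
crop(b,205,225,160,135,4,"pics/c3.png")
crop(b,275,125,100,80,6,"pics/c4.png")
E
```

```text
(no output)
```

View pics/c1.png

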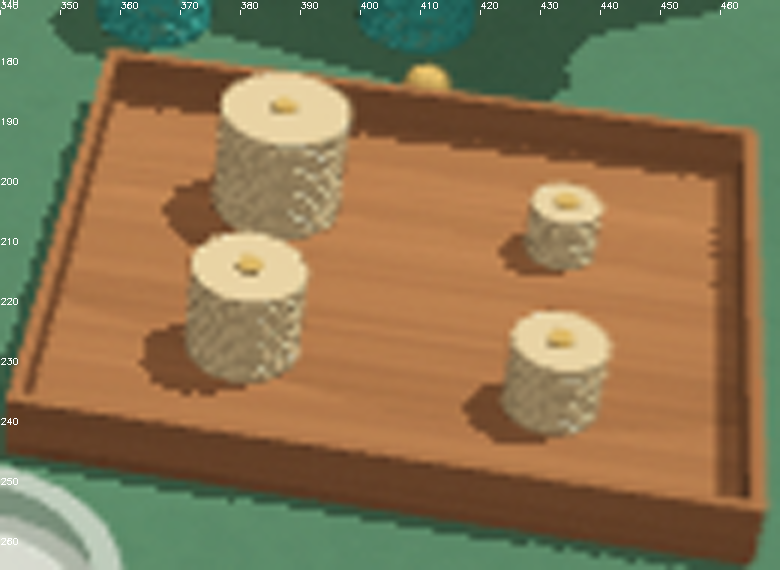

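View pics/c2.png

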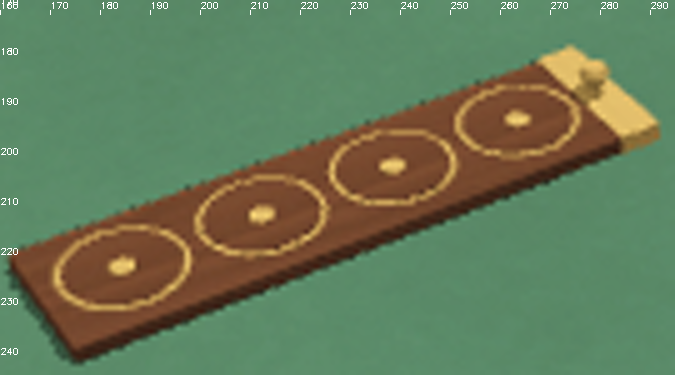

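View pics/c3.png

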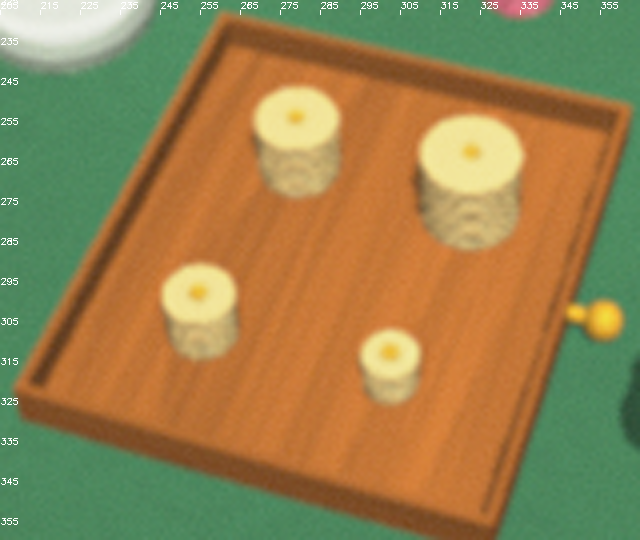

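View pics/c4.png

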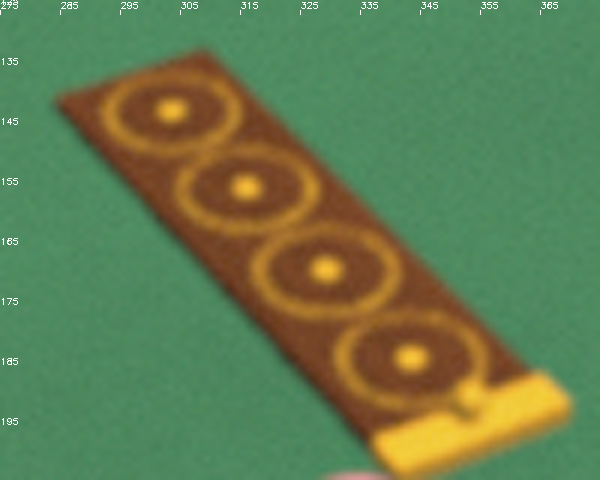

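```bash
cat > h.py <<'E'
import numpy as np, cv2
def ray(s,uv):
    K=np.array(s["K"]);d=np.array([s["k1"],0,0,0.])
    n=cv2.undistortPoints(np.array([[uv]],float),K,d)[0,0]
    R=np.array(s["R"]);t=np.array(s["t"])
    return -R.T@t, R.T@np.array([n[0],n[1],1.])
def onz(s,uv,z):
    o,d=ray(s,uv); return o+d*(z-o[2])/d[2]
def proj(s,X):
    R=np.array(s["R"]); return cv2.projectPoints(np.array(X,float).reshape(-1,1,3),cv2.Rodrigues(R)[0],np.array(s["t"],float),np.array(s["K"]),np.array([s["k1"],0,0,0.]))[0].reshape(-1,2)
E
python3 - <<'E'
from bench import r
from h import *
S=r.snapshot("scene");T=r.snapshot("side")
P={'largest':((387.1,187.1),(322.6,262.6),54),'large':((381.1,213.6),(278.4,253.9),46),'medium':((433.1,225.9),(254.1,297.6),38),'small':((433.9,203.1),(301.9,312.6),30),
'm1':((263,193.2),(343.1,184.3),10),'m2':((238,202.6),(328.7,169.4),10),'m3':((212,212.4),(315.6,155.9),10),'m4':((184,222.6),(303.1,143.1),10)}
A=[]
for k,(a,b,z) in P.items():
    p=onz(S,a,z);q=onz(T,b,z);print(k,p.round(1)[:2],q.round(1)[:2],((p+q)/2).round(1)[:2]); 
    if k[0]=='m' and k!='medium':A.append((p+q)[:2]/2)
A=np.array(A);c=A.mean(0);u=np.linalg.svd(A-c)[2][0];u*=np.sign(u@(A[0]-A[3]))
print("yaw",np.degrees(np.arctan2(u[1],u[0])),[ (c+u*k).round(1) for k in(105,35,-35,-105)])
E
```

```text
largest [497.2 163.9] [493.3 166.8] [495.2 165.3]
large [590.9 139.1] [587.7 142.3] [589.3 140.7]
medium [626.2 250.7] [623.1 253.4] [624.6 252.1]
small [530.4 273. ] [527.  276.2] [528.7 274.6]
m1 [ 457.4 -139.8] [ 456.3 -138.4] [ 456.9 -139.1]
m2 [ 496.8 -198. ] [ 495.7 -197.2] [ 496.3 -197.6]
m3 [ 535.7 -255.4] [ 534.1 -254.5] [ 534.9 -254.9]
m4 [ 574.1 -314.2] [ 573.3 -312.6] [ 573.7 -313.4]
yaw 123.85197530428673 [array([ 457., -139.]), array([ 495.9, -197.2]), array([ 534.9, -255.3]), array([ 573.9, -313.4])]
```

```bash
cat >> h.py <<'E'
from scipy.spatial.transform import Rotation as Ro
def go(r,tgt,yaw=None):
    s=r.sense(); R=Ro.from_euler('xyz',s['tcp_rot'],degrees=True)
    d=R.inv().apply(np.array(tgt)-s['tool_pos'])/1000
    t=0 if yaw is None else -np.radians((yaw-s['tcp_rot'][2]+180)%360-180)
    print('from',s['tool_pos'].round(1),s['tcp_rot'].round(2),'shift m',d.round(4),'turn',round(float(t),3),'gap',round(s['finger_gap'],1),'F',s['ft_force'].round(1),'t',round(s['time'],2))
E
python3 - <<'E'
from bench import r
from h import *
go(r,[520,190,200],123.85)
E
```

```text
from [238.9 550.1 230.8] [-179.95   -0.    156.52] shift m [-0.4013 -0.2183  0.031 ] turn 0.57 gap 85.4 F [-0.  -0.2 -0.4] t 0.25
```

```bash
python3 -m jog '[[-0.033,-0.018,0.003,0.05,0.85],[-0.067,-0.036,0.005,0.1,0.85],[-0.1,-0.055,0.008,0.14,0.85],[-0.134,-0.073,0.01,0.19,0.85],[-0.167,-0.091,0.013,0.24,0.85],[-0.2,-0.109,0.016,0.29,0.85],[-0.234,-0.127,0.018,0.33,0.85],[-0.268,-0.146,0.021,0.38,0.85],[-0.3,-0.164,0.023,0.43,0.85],[-0.334,-0.182,0.026,0.48,0.85],[-0.368,-0.2,0.028,0.52,0.85],[-0.401,-0.218,0.031,0.57,0.85],[-0.401,-0.218,0.031,0.57,0.85],[-0.401,-0.218,0.031,0.57,0.85]]'
python3 - <<'E'
from bench import r
from h import *
s=r.snapshot("wrist"); cv2.imwrite("pics/w1.png",s["pixels"][:,:,::-1]); go(r,[495.2,165.3,60],123.85)
for n,p in dict(largest=[495.2,165.3,54],large=[589.3,140.7,46],medium=[624.6,252.1,38],small=[528.7,274.6,30]).items(): print(n,proj(s,p).round(1))
E
```

```text
time: 1.65
tool_pos: [519.9, 189.7, 199.6]
tcp_rot: [-179.9, -0.0, 123.8]
ft_force: [-1.0, 0.4, 0.7]
finger_gap: 72.7
from [519.6 190.5 199.8] [-1.7993e+02 -1.0000e-02  1.2385e+02] shift m [-0.0074 -0.0341  0.1398] turn 0.0 gap 72.8 F [-0.   0.5  0.1] t 1.7
largest [[277.7 190.7]]
large [[347.5 260.8]]
medium [[446.4 186. ]]
small [[377.  105.9]]
```

View pics/w1.png

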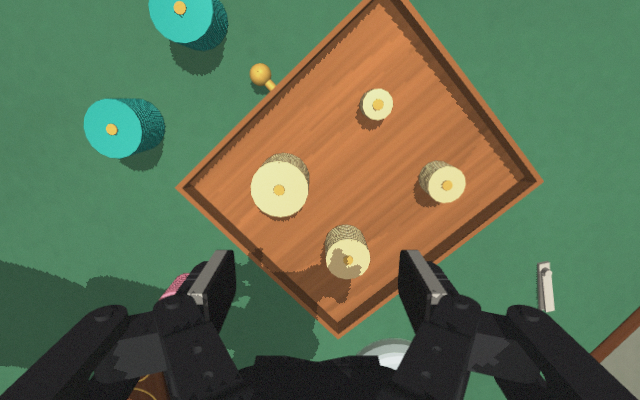

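The wrist view shows all four pins within about 1 px of prediction: largest (279,189.5), large (348.5,260), medium (447,185), small (377.5,104.5). I'll fold these into the estimates.

```bash
python3 - <<'E'
from bench import r
from h import *
s=r.snapshot("wrist")
for n,(p,uv) in dict(largest=([495.2,165.3,54],(279,189.5)),large=([589.3,140.7,46],(348.5,260)),medium=([624.6,252.1,38],(447,185)),small=([528.7,274.6,30],(377.5,104.5))).items():
  q=onz(s,uv,p[2]); print(n,q.round(1),(np.array(p)*2/3+q/3).round(1))
go(r,[495.3,165.7,110],123.85)
E
```

```text
largest [495.3 167.6  54. ] [495.2 166.1  54. ]
large [589.4 142.8  46. ] [589.3 141.4  46. ]
medium [624.1 254.2  38. ] [624.4 252.8  38. ]
small [527.9 276.6  30. ] [528.4 275.3  30. ]
from [519.4 191.  199.9] [-179.95   -0.    123.91] shift m [-0.0076 -0.034   0.0899] turn 0.001 gap 72.3 F [-0.4 -0.1  0.4] t 1.75
```

```bash
python3 -m jog '[[-0.007,-0.034,0.03,0,0.85],[-0.007,-0.034,0.07,0,0.85],[-0.007,-0.034,0.1,0,0.85],[-0.007,-0.034,0.12,0,0.85],[-0.007,-0.034,0.14,0,0.85],[-0.007,-0.034,0.155,0,0.85],[-0.007,-0.034,0.17,0,0.85],[-0.007,-0.034,0.184,0,0.85],[-0.007,-0.034,0.184,0,0.85]]'
python3 -m jog '[[0,0,0,0,0.5],[0,0,0,0,0.5],[0,0,0,0,0.5],[0,0,0,0,0.5],[0,0,0,0,0.5],[0,0,0,0,0.5]]' 40
```

```text
time: 2.65
tool_pos: [493.3, 166.0, 13.8]
tcp_rot: [-179.8, -0.1, 123.9]
ft_force: [-0.9, -0.6, -0.1]
finger_gap: 72.6
time: 3.25
tool_pos: [493.8, 166.1, 14.4]
tcp_rot: [-179.8, -0.1, 123.9]
ft_force: [-1.0, -0.1, 3.3]
finger_gap: 51.0
```

```bash
python3 -m jog '[[0,0,-0.015,0,0.5],[0,0,-0.05,0,0.5],[0,0,-0.1,0,0.5],[-0.03,-0.026,-0.1,0,0.5],[-0.06,-0.052,-0.1,0,0.5],[-0.09,-0.078,-0.1,0,0.5],[-0.12,-0.104,-0.1,0,0.5],[-0.15,-0.13,-0.1,0,0.5],[-0.18,-0.156,-0.1,0,0.5],[-0.21,-0.181,-0.1,0,0.5],[-0.233,-0.2,-0.1,0,0.5],[-0.233,-0.2,-0.1,0,0.5],[-0.233,-0.2,-0.1,0,0.5]]'
python3 - <<'E'
from bench import r
from h import *
for n in("wrist","scene","side"):
  s=r.snapshot(n); cv2.imwrite(f"pics/{n}2.png",s["pixels"][:,:,::-1])
  print(n,proj(s,[[457,-139,10],[495.9,-197.2,10],[534.9,-255.3,10],[573.9,-313.4,10]]).round(1).tolist())
go(r,[457,-139,40],123.85)
E
```

```text
time: 4.55
tool_pos: [458.0, -139.2, 115.4]
tcp_rot: [-179.8, -0.1, 123.8]
ft_force: [-1.1, 0.9, -1.6]
finger_gap: 50.8
wrist [[315.2, 195.6], [315.2, 277.0], [315.4, 346.9], [315.5, 407.1]]
scene [[263.3, 193.1], [238.4, 202.4], [212.1, 212.2], [184.4, 222.5]]
side [[342.8, 184.1], [328.6, 169.4], [315.3, 155.7], [302.9, 142.9]]
from [ 458.3 -137.8  115. ] [-1.7983e+02 -7.0000e-02  1.2399e+02] shift m [-0.0004 -0.0015  0.075 ] turn 0.002 gap 51.1 F [-0.1 -0.4 -1.6] t 4.7
```

View pics/wrist2.png

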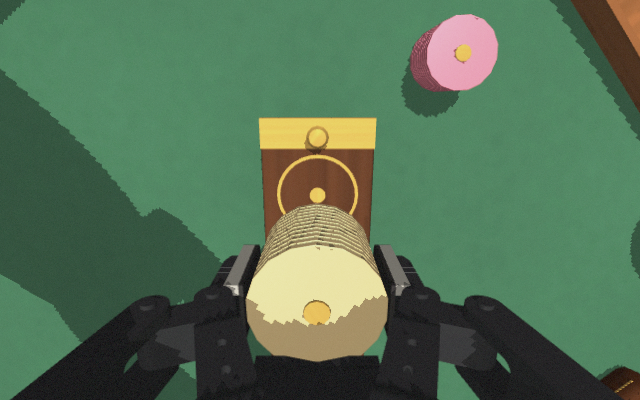

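View pics/scene2.png

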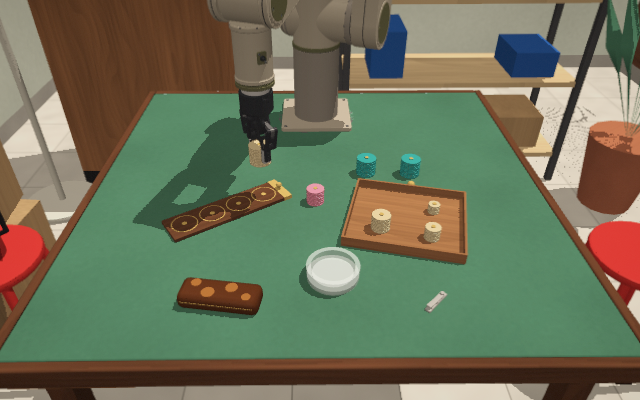

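The wrist view shows the stack held upright with its pin at (316.5,313.5). Mark_1's dot is at (317,195), beneath and ahead of it.

```bash
cat >> h.py <<'E'
def rel(r,s,mark,pin,ztop):
    "wrist pixels of mark dot and held pin; pin height above TCP ztop"
    st=r.sense(); T=st['tool_pos']
    m=onz(s,mark,10);p=onz(s,pin,T[2]+ztop); R=Ro.from_euler('xyz',st['tcp_rot'],degrees=True)
    print('mark',m.round(1),'pin',p.round(1),'tool',T.round(1),'shift tool mm',R.inv().apply(m-p).round(2))
E
python3 - <<'E'
from bench import r
from h import *
s=r.snapshot("wrist")
rel(r,s,(317,195),(316.5,313.5),39.8)
E
```

```text
mark [ 458.  -136.4   10. ] pin [ 459.3 -138.3  154.7] tool [ 458.3 -137.7  114.9] shift tool mm [  2.05   0.41 144.74]
```

```bash
python3 -m jog '[[0.0015,0,0.03,0,0.5],[0.0015,0,0.055,0,0.5],[0.0015,0,0.07,0,0.5],[0.0015,0,0.08,0,0.5],[0.0015,0,0.087,0,0.5],[0.0015,0,0.092,0,0.5],[0.0015,0,0.095,0,0.5],[0.0015,0,0.095,0,0.5],[0.0015,0,0.095,0,0.5]]'
python3 - <<'E'
from bench import r
from h import *
for n in("wrist","scene","side"):
  s=r.snapshot(n); cv2.imwrite(f"pics/{n}3.png",s["pixels"][:,:,::-1])
print(r.sense()["ft_force"])
a=cv2.imread("pics/scene3.png")[160:230,210:310];b=cv2.imread("pics/side3.png")[130:210,290:390];w=cv2.imread("pics/wrist3.png")
c=np.zeros((600,800,3),np.uint8);c[:280,:400]=cv2.resize(a,(400,280),interpolation=2);c[:320,400:]=cv2.resize(b,(400,320),interpolation=2);c[325:575,:400]=cv2.resize(w,(400,250));cv2.imwrite("pics/m3.png",c)
E
```

```text
time: 5.65
tool_pos: [457.6, -136.8, 20.5]
tcp_rot: [-179.9, -0.0, 124.0]
ft_force: [-0.5, -0.4, -1.2]
finger_gap: 51.0
[ 0.53052193  0.38396844 -1.13490122]
```

View pics/m3.png

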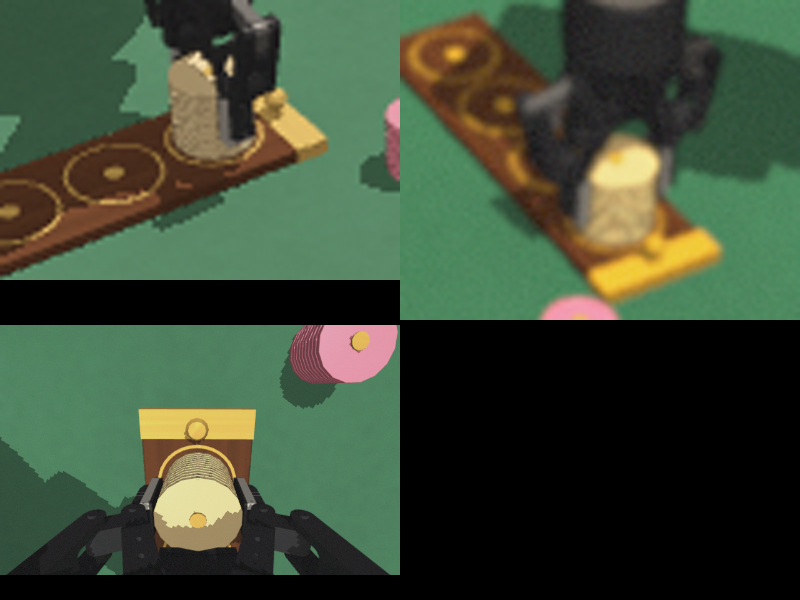

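View pics/wrist3.png

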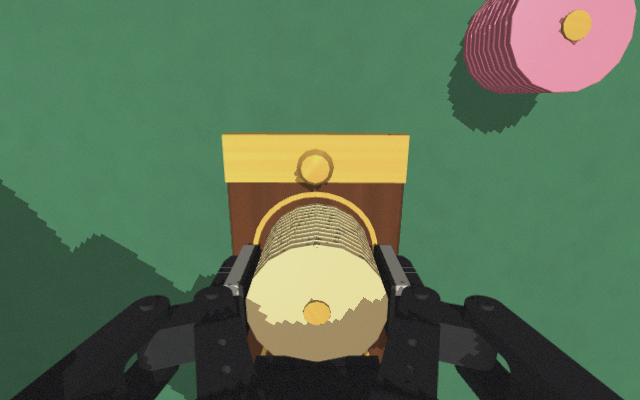

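The ring shows evenly round the base (edges at columns 255 and 376, front at row 192), so the stack is centred. It is still about 1 mm up, so I'll lower it and release.

```bash
python3 -m jog '[[0,0,0.001,0,0.5],[0,0,0.001,0,0.5],[0,0,0.001,0,0.5]]'
python3 -m jog '[[0,0,0,0,0.7],[0,0,0,0,0.85],[0,0,0,0,0.85],[0,0,0,0,0.85],[0,0,-0.04,0,0.85],[0,0,-0.09,0,0.85],[0,0,-0.13,0,0.85],[0,0,-0.15,0,0.85],[0,0,-0.15,0,0.85]]'
python3 - <<'E'
from bench import r
from h import *
for n in("wrist","scene","side"):
  s=r.snapshot(n); cv2.imwrite(f"pics/{n}4.png",s["pixels"][:,:,::-1])
go(r,[589.3,141.4,170],123.85)
E
```

```text
time: 6.1
tool_pos: [457.6, -136.8, 19.5]
tcp_rot: [-179.9, -0.0, 124.0]
ft_force: [0.0, 0.2, -1.4]
finger_gap: 51.2
time: 7.0
tool_pos: [460.4, -137.6, 174.0]
tcp_rot: [179.9, 0.3, 124.0]
ft_force: [1.0, 0.2, -0.2]
finger_gap: 72.8
from [ 457.4 -136.4  168.4] [-1.7982e+02 -9.0000e-02  1.2401e+02] shift m [ 0.1565  0.2647 -0.0022] turn 0.003 gap 72.5 F [ 0.1  0.2 -0.9] t 7.15
```

View pics/wrist4.png

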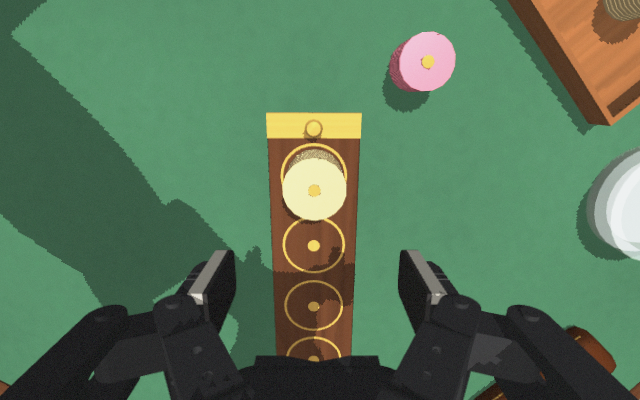

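The largest stack stands on mark_1, with its pin at (314,190). The other marks show at (314,245.5), (314,306.5) and (313.5,359). I'll compute the offset.

```bash
python3 - <<'E'
from bench import r
from h import *
s=r.snapshot("wrist")
a=[onz(s,uv,10)[:2] for uv in((314,245.5),(314,306.5),(313.5,359))]
p=onz(s,(314,190),59)[:2]
u=(a[0]-a[2])/np.linalg.norm(a[0]-a[2]); m1=a[0]+70*u
print(np.round(a,1),p.round(1),"m1",m1.round(1),"along",((p-m1)@u).round(2),"across",((p-m1)@[-u[1],u[0]]).round(2), np.linalg.norm(a[0]-a[2]),np.degrees(np.arctan2(u[1],u[0])))
go(r,[589.3,141.4,110],123.85)
E
python3 - <<'E'
import cv2,numpy as np
a=cv2.imread("pics/scene4.png")[160:240,220:300];b=cv2.imread("pics/side4.png")[140:210,300:380]
cv2.imwrite("pics/m4.png",np.hstack([cv2.resize(a,(400,400),interpolation=2),cv2.resize(b,(400,400*70//80+50),interpolation=2)]))
E
```

```text
[[ 491.7 -191.7]
 [ 530.  -248.7]
 [ 566.8 -304.4]] [ 453.6 -134. ] m1 [ 452.9 -133.4] along -0.85 across -0.21 135.42411321824886 123.65358024677845
from [ 457.  -136.2  167.8] [-1.7978e+02 -1.5000e-01  1.2401e+02] shift m [0.156  0.2652 0.0572] turn 0.003 gap 72.8 F [-0.1 -0.5  0.1] t 7.2
```

View pics/m4.png

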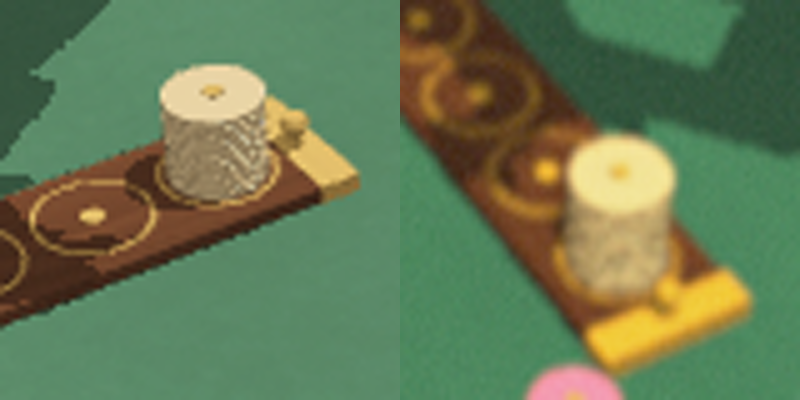

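The largest is centred to about 1 mm, and the scene and side crops agree. Next is the large stack.

```bash
python3 -m jog '[[0.016,0.027,0,0,0.75],[0.035,0.06,0,0,0.75],[0.055,0.093,0,0,0.75],[0.075,0.127,0.01,0,0.75],[0.095,0.161,0.02,0,0.75],[0.115,0.195,0.03,0,0.75],[0.135,0.229,0.04,0,0.75],[0.15,0.255,0.05,0,0.75],[0.156,0.265,0.057,0,0.75],[0.156,0.265,0.057,0,0.75],[0.156,0.265,0.057,0,0.75]]'
python3 - <<'E'
from bench import r
from h import *
s=r.snapshot("wrist"); cv2.imwrite("pics/w5.png",s["pixels"][:,:,::-1])
go(r,[589.4,141.6,14],123.85); print(proj(s,[[589.4,141.6,46],[624.4,252.8,38]]))
E
```

```text
time: 8.3
tool_pos: [588.1, 140.4, 109.0]
tcp_rot: [-179.6, -0.2, 124.0]
ft_force: [-0.6, 0.3, -0.1]
finger_gap: 63.7
from [588.6 140.1 109.9] [-1.7970e+02 -1.5000e-01  1.2396e+02] shift m [0.0006 0.002  0.0958] turn 0.002 gap 64.3 F [0.2 0.3 0.8] t 8.35
[[319.05748416 214.58419404]
 [468.51661072  98.15693087]]
```

View pics/w5.png

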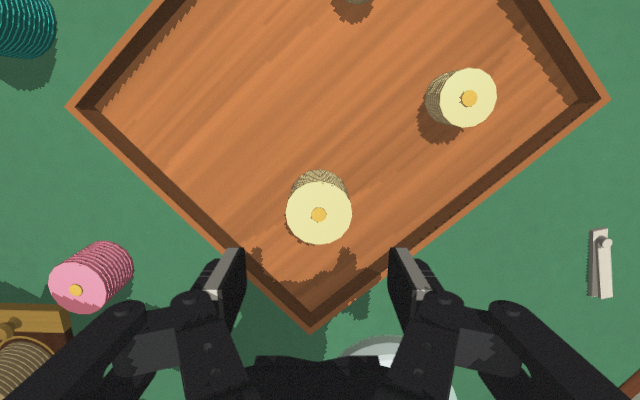

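```bash
python3 -m jog '[[0.0006,0.002,0.03,0,0.75],[0.0006,0.002,0.055,0,0.75],[0.0006,0.002,0.075,0,0.75],[0.0006,0.002,0.088,0,0.75],[0.0006,0.002,0.096,0,0.75],[0.0006,0.002,0.096,0,0.75],[0.0006,0.002,0.096,0,0.75]]'
python3 -m jog '[[0,0,0,0,0.4],[0,0,0,0,0.4],[0,0,0,0,0.4],[0,0,0,0,0.4],[0,0,0,0,0.4],[0,0,0,0,0.4]]' 35
python3 - <<'E'
from bench import r
from h import *
go(r,[495.9,-197.2,125],123.85)
E
```

```text
time: 9.05
tool_pos: [590.1, 141.5, 14.9]
tcp_rot: [-179.8, -0.1, 123.9]
ft_force: [-0.2, -0.1, 0.2]
finger_gap: 63.8
time: 9.65
tool_pos: [591.3, 141.6, 16.7]
tcp_rot: [-179.9, -0.0, 124.0]
ft_force: [-1.9, -0.2, 6.7]
finger_gap: 43.1
from [591.3 141.6  16.7] [-1.7990e+02 -4.0000e-02  1.2395e+02] shift m [-0.2276 -0.2686 -0.108 ] turn 0.002 gap 43.1 F [-1.9 -0.2  6.7] t 9.65
```

```bash
python3 -m jog '[[0,0,-0.015,0,0.4],[0,0,-0.05,0,0.4],[0,0,-0.09,0,0.4],[-0.025,-0.029,-0.108,0,0.4],[-0.054,-0.063,-0.108,0,0.4],[-0.083,-0.097,-0.108,0,0.4],[-0.112,-0.131,-0.108,0,0.4],[-0.141,-0.165,-0.108,0,0.4],[-0.17,-0.2,-0.108,0,0.4],[-0.2,-0.235,-0.108,0,0.4],[-0.22,-0.26,-0.108,0,0.4],[-0.2276,-0.2686,-0.108,0,0.4],[-0.2276,-0.2686,-0.108,0,0.4],[-0.2276,-0.2686,-0.108,0,0.4]]'
python3 - <<'E'
from bench import r
from h import *
for n in("wrist",):
  s=r.snapshot(n); cv2.imwrite(f"pics/{n}6.png",s["pixels"][:,:,::-1])
go(r,[495.9,-197.2,22],123.85)
E
```

```text
time: 11.05
tool_pos: [496.3, -196.4, 125.4]
tcp_rot: [-179.9, -0.0, 123.9]
ft_force: [0.3, 0.3, -1.8]
finger_gap: 43.0
from [ 496.3 -196.   125.2] [-1.7994e+02 -5.0000e-02  1.2400e+02] shift m [-0.0008 -0.0009  0.1032] turn 0.003 gap 42.9 F [-0.4  0.3 -1.4] t 11.1
```

View pics/wrist6.png

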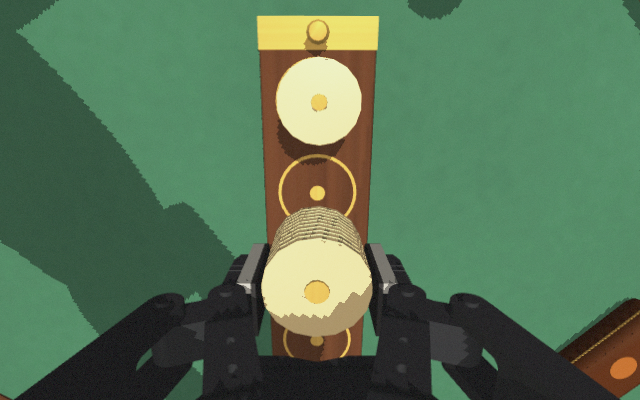

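Held stack's pin at (316.5,292), mark_2's dot at (317.5,193).

```bash
python3 - <<'E'
from bench import r
from h import *
s=r.snapshot("wrist")
rel(r,s,(317.5,193),(316.5,292),29.3)
E
```

```text
mark [ 497.3 -195.4   10. ] pin [ 496.1 -194.8  154.4] tool [ 496.4 -195.8  125.1] shift tool mm [ -1.35   0.84 144.43]
```

```bash
python3 -m jog '[[-0.0013,0.0006,0.03,0,0.4],[-0.0013,0.0006,0.06,0,0.4],[-0.0013,0.0006,0.08,0,0.4],[-0.0013,0.0006,0.092,0,0.4],[-0.0013,0.0006,0.1,0,0.4],[-0.0013,0.0006,0.103,0,0.4],[-0.0013,0.0006,0.103,0,0.4],[-0.0013,0.0006,0.103,0,0.4]]'
python3 - <<'E'
from bench import r
from h import *
s=r.snapshot("wrist"); cv2.imwrite(f"pics/w7.png",s["pixels"][:,:,::-1])
E
```

```text
time: 11.95
tool_pos: [498.3, -196.9, 23.2]
tcp_rot: [-180.0, 0.0, 124.0]
ft_force: [-0.3, -0.4, -0.8]
finger_gap: 43.2
```

View pics/w7.png

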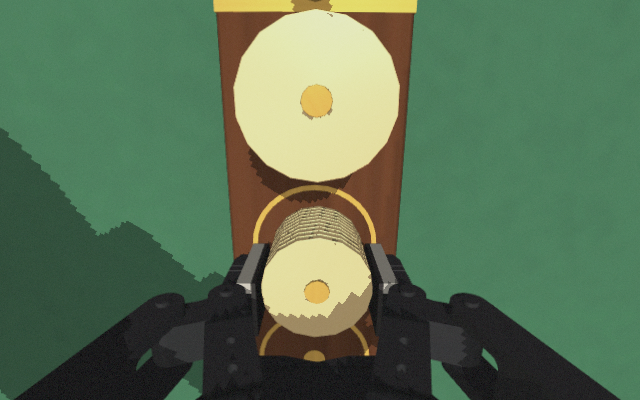

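Upright, and the ring (columns 254-376) is centred on the stack. I'll lower it the last bit.

```bash
python3 -m jog '[[0.0005,0,0.001,0,0.4],[0.0005,0,0.0015,0,0.4],[0.0005,0,0.0015,0,0.4]]'
python3 -m jog '[[0,0,0,0,0.6],[0,0,0,0,0.75],[0,0,0,0,0.75],[0,0,0,0,0.75],[0,0,-0.04,0,0.75],[0,0,-0.09,0,0.75],[0,0,-0.13,0,0.75],[0,0,-0.15,0,0.65],[0,0,-0.15,0,0.65]]'
python3 - <<'E'
from bench import r
from h import *
s=r.snapshot("wrist"); cv2.imwrite(f"pics/w8.png",s["pixels"][:,:,::-1])
go(r,[624.4,253,105],123.85)
E
```

```text
time: 12.3
tool_pos: [498.1, -196.7, 22.0]
tcp_rot: [-180.0, 0.1, 124.0]
ft_force: [-0.8, -0.5, -1.9]
finger_gap: 42.7
time: 13.2
tool_pos: [500.5, -197.8, 176.8]
tcp_rot: [179.8, 0.5, 124.0]
ft_force: [0.8, -0.7, -0.8]
finger_gap: 55.2
from [ 499.3 -197.1  174.1] [179.89   0.27 124.03] shift m [0.3034 0.3555 0.0683] turn 0.003 gap 55.6 F [ 0.3 -0.  -0.6] t 13.25
```

View pics/w8.png

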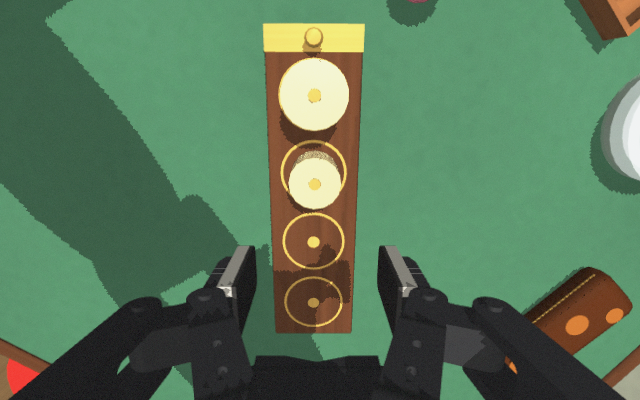

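The large stack stands on mark_2, with its pin at (314,184) and the remaining dots at (314,242) and (313.5,302.5). On to the medium.

```bash
python3 -m jog '[[0.014,0.016,0,0,0.65],[0.038,0.044,0,0,0.65],[0.065,0.076,0,0,0.65],[0.092,0.108,0,0,0.65],[0.119,0.14,0.01,0,0.65],[0.146,0.171,0.02,0,0.65],[0.173,0.203,0.03,0,0.65],[0.2,0.235,0.04,0,0.65],[0.227,0.266,0.05,0,0.65],[0.254,0.298,0.06,0,0.65],[0.281,0.329,0.068,0,0.65],[0.298,0.35,0.068,0,0.65],[0.303,0.3555,0.068,0,0.65],[0.303,0.3555,0.068,0,0.65],[0.303,0.3555,0.068,0,0.65]]'
python3 - <<'E'
from bench import r
from h import *
s=r.snapshot("wrist"); cv2.imwrite("pics/w9.png",s["pixels"][:,:,::-1])
go(r,[624.4,253,11.5],123.85); print(proj(s,[[624.4,253,38],[528.4,275.5,30]]))
E
```

```text
time: 14.75
tool_pos: [623.9, 251.5, 104.2]
tcp_rot: [-180.0, 0.3, 124.0]
ft_force: [1.1, 0.4, -0.3]
finger_gap: 55.5
from [624.2 251.3 104.7] [179.97   0.27 123.98] shift m [0.0018 0.0011 0.0932] turn 0.002 gap 55.9 F [-0.4  0.8  0.1] t 14.8
[[317.62581925 211.33476643]
 [209.21501915  96.19293459]]
```

View pics/w9.png

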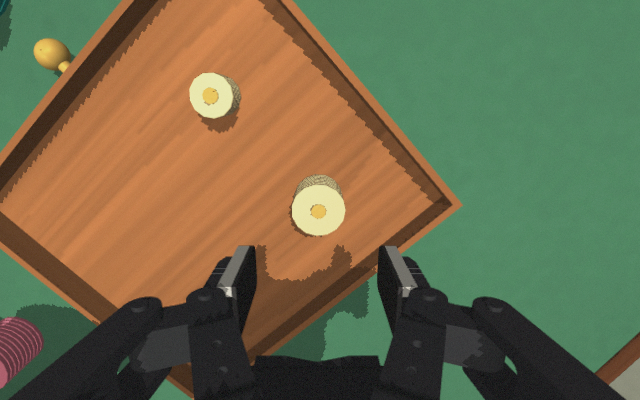

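The medium's pin is at (318,211), as predicted. Descending.

```bash
python3 -m jog '[[0.0015,0.0012,0.03,0,0.65],[0.0015,0.0012,0.055,0,0.65],[0.0015,0.0012,0.073,0,0.65],[0.0015,0.0012,0.085,0,0.65],[0.0015,0.0012,0.0925,0,0.65],[0.0015,0.0012,0.0925,0,0.65],[0.0015,0.0012,0.0925,0,0.65]]'
python3 -m jog '[[0,0,0,0,0.3],[0,0,0,0,0.3],[0,0,0,0,0.3],[0,0,0,0,0.3],[0,0,0,0,0.3],[0,0,0,0,0.3]]' 30
python3 - <<'E'
from bench import r
from h import *
go(r,[534.9,-255.3,125],123.85)
E
```

```text
time: 15.5
tool_pos: [625.4, 253.0, 13.2]
tcp_rot: [179.9, 0.3, 124.0]
ft_force: [0.5, -0.5, 0.6]
finger_gap: 55.5
time: 16.1
tool_pos: [626.6, 253.5, 15.0]
tcp_rot: [179.7, 0.3, 124.0]
ft_force: [-0.2, -0.8, 7.0]
finger_gap: 35.1
from [626.6 253.5  15. ] [179.74   0.34 123.98] shift m [-0.3713 -0.3599 -0.1095] turn 0.002 gap 35.1 F [-0.2 -0.8  7. ] t 16.1
```

```bash
python3 -m jog '[[0,0,-0.015,0,0.3],[0,0,-0.05,0,0.3],[0,0,-0.09,0,0.3],[-0.022,-0.021,-0.11,0,0.3],[-0.05,-0.048,-0.11,0,0.3],[-0.08,-0.078,-0.11,0,0.3],[-0.11,-0.107,-0.11,0,0.3],[-0.14,-0.136,-0.11,0,0.3],[-0.17,-0.165,-0.11,0,0.3],[-0.2,-0.194,-0.11,0,0.3],[-0.23,-0.223,-0.11,0,0.3],[-0.26,-0.252,-0.11,0,0.3],[-0.29,-0.281,-0.11,0,0.3],[-0.32,-0.31,-0.11,0,0.3],[-0.348,-0.337,-0.11,0,0.3],[-0.365,-0.354,-0.11,0,0.3],[-0.3713,-0.36,-0.11,0,0.3],[-0.3713,-0.36,-0.11,0,0.3],[-0.3713,-0.36,-0.11,0,0.3]]'
python3 - <<'E'
from bench import r
from h import *
s=r.snapshot("wrist"); cv2.imwrite(f"pics/w10.png",s["pixels"][:,:,::-1])
go(r,[534.9,-255.3,20],123.85)
E
```

```text
time: 18.0
tool_pos: [535.1, -254.5, 125.8]
tcp_rot: [179.7, 0.3, 124.0]
ft_force: [0.6, -0.4, -0.0]
finger_gap: 35.2
from [ 535.1 -254.1  125.7] [179.72   0.32 124.04] shift m [-0.0003 -0.0014  0.1057] turn 0.003 gap 34.8 F [ 0.5  0.9 -0.1] t 18.05
```

View pics/w10.png

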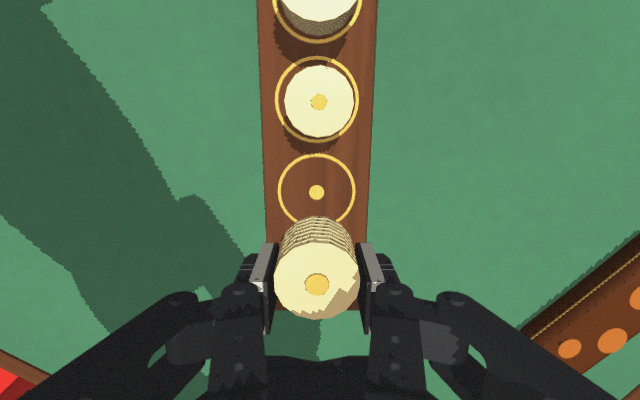

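The held pin is at (317,285), mark_3's dot at (316.5,192).

```bash
python3 - <<'E'
from bench import r
from h import *
s=r.snapshot("wrist")
rel(r,s,(316.5,192),(317,285),23)
go(r,[534.9,-255.3,20],123.85)
E
```

```text
mark [ 536.1 -253.6   10. ] pin [ 535.3 -253.3  148.6] tool [ 535.1 -254.   125.6] shift tool mm [ 1.0000e-01 -1.6000e-01  1.3862e+02]
from [ 535.1 -254.   125.6] [179.72   0.32 124.06] shift m [-0.0004 -0.0014  0.1056] turn 0.004 gap 35.2 F [-0.7 -0.  -0.1] t 18.1
```

```bash
python3 -m jog '[[0,-0.0005,0.03,0,0.3],[0,-0.0005,0.06,0,0.3],[0,-0.0005,0.08,0,0.3],[0,-0.0005,0.094,0,0.3],[0,-0.0005,0.102,0,0.3],[0,-0.0005,0.1055,0,0.3],[0,-0.0005,0.1055,0,0.3],[0,-0.0005,0.1055,0,0.3]]'
python3 - <<'E'
from bench import r
from h import *
s=r.snapshot("wrist"); cv2.imwrite(f"pics/w11.png",s["pixels"][:,:,::-1])
E
```

```text
time: 18.9
tool_pos: [536.4, -254.9, 21.3]
tcp_rot: [179.7, 0.4, 124.1]
ft_force: [-0.1, -0.1, -0.6]
finger_gap: 35.5
```

View pics/w11.png

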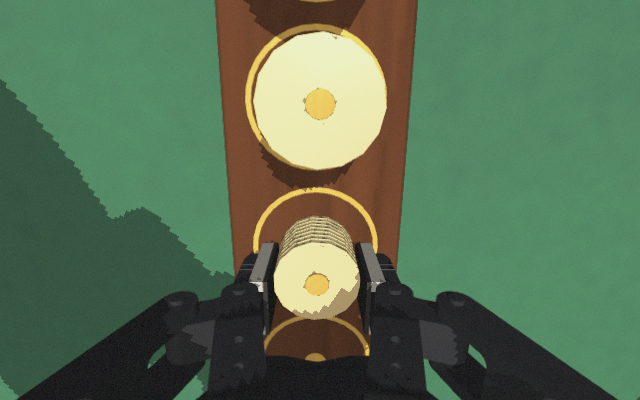

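The ring (columns 254-378) is centred on the stack. Lowering and releasing.

```bash
python3 -m jog '[[0,0,0.001,0,0.3],[0,0,0.0015,0,0.3],[0,0,0.0015,0,0.3]]'
python3 -m jog '[[0,0,0,0,0.5],[0,0,0,0,0.65],[0,0,0,0,0.65],[0,0,0,0,0.65],[0,0,-0.04,0,0.65],[0,0,-0.09,0,0.65],[0,0,-0.13,0,0.65],[0,0,-0.15,0,0.55],[0,0,-0.15,0,0.55],[0,0,-0.15,0,0.55]]'
python3 - <<'E'
from bench import r
from h import *
s=r.snapshot("wrist"); cv2.imwrite(f"pics/w12.png",s["pixels"][:,:,::-1])
go(r,[528.4,275.5,100],123.85)
E
```

```text
time: 19.25
tool_pos: [536.5, -255.1, 20.0]
tcp_rot: [179.7, 0.5, 124.1]
ft_force: [0.7, -0.5, 1.0]
finger_gap: 35.0
time: 20.25
tool_pos: [535.3, -254.7, 170.1]
tcp_rot: [179.6, 0.5, 124.1]
ft_force: [-0.2, -0.5, -0.4]
finger_gap: 46.7
from [ 534.5 -254.3  168.7] [179.7    0.37 124.06] shift m [0.4428 0.2913 0.0674] turn 0.004 gap 46.9 F [-0.6  1.4 -0.8] t 20.3
```

View pics/w12.png

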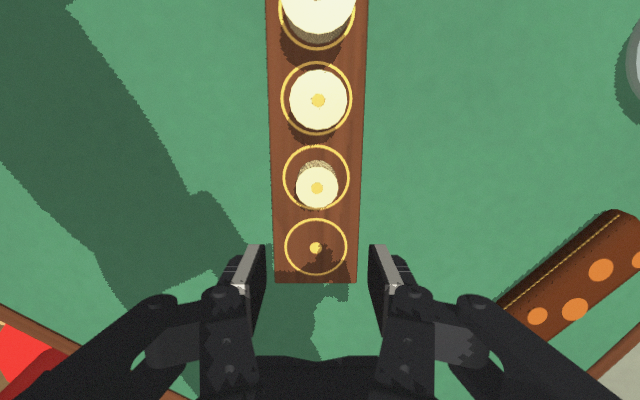

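The medium stands on mark_3, with its pin at (317,188). Mark_4's dot is at (316,248). Next is the small stack.

```bash
python3 -m jog '[[0.015,0.01,0,0,0.54],[0.045,0.03,0,0,0.54],[0.08,0.053,0,0,0.54],[0.115,0.076,0,0,0.54],[0.15,0.099,0.01,0,0.54],[0.185,0.122,0.015,0,0.54],[0.22,0.145,0.02,0,0.54],[0.255,0.168,0.03,0,0.54],[0.29,0.191,0.035,0,0.54],[0.325,0.214,0.04,0,0.54],[0.36,0.237,0.05,0,0.54],[0.395,0.26,0.06,0,0.54],[0.425,0.28,0.067,0,0.54],[0.438,0.288,0.067,0,0.54],[0.443,0.291,0.067,0,0.54],[0.443,0.291,0.067,0,0.54],[0.443,0.291,0.067,0,0.54]]'
python3 - <<'E'
from bench import r
from h import *
s=r.snapshot("wrist"); cv2.imwrite("pics/w13.png",s["pixels"][:,:,::-1])
go(r,[528.4,275.5,9],123.85); print(proj(s,[[528.4,275.5,30]]))
E
```

```text
time: 22.0
tool_pos: [528.2, 274.5, 100.4]
tcp_rot: [179.7, 0.4, 124.0]
ft_force: [-0.4, 0.1, 0.4]
finger_gap: 45.8
from [528.3 274.3 100.5] [179.71   0.39 123.99] shift m [0.0016 0.0003 0.0915] turn 0.002 gap 46.0 F [-0.2 -0.1 -0.1] t 22.05
[[316.48450686 209.42608957]]
```

View pics/w13.png

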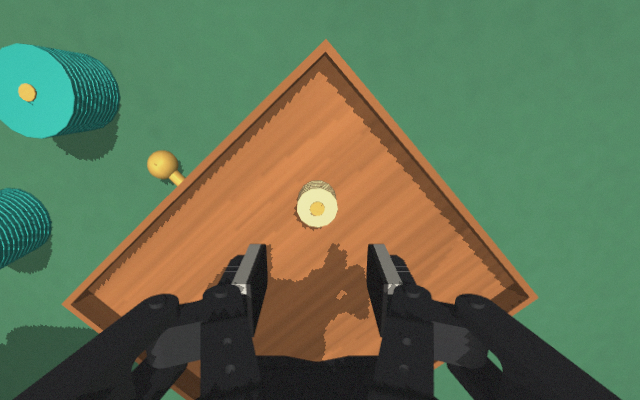

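```bash
python3 -m jog '[[0.0018,0.0005,0.03,0,0.54],[0.0018,0.0005,0.055,0,0.54],[0.0018,0.0005,0.073,0,0.54],[0.0018,0.0005,0.085,0,0.54],[0.0018,0.0005,0.0915,0,0.54],[0.0018,0.0005,0.0915,0,0.54],[0.0018,0.0005,0.0915,0,0.54]]'
python3 -m jog '[[0,0,0,0,0.2],[0,0,0,0,0.2],[0,0,0,0,0.2],[0,0,0,0,0.2],[0,0,0,0,0.2],[0,0,0,0,0.2]]' 25
python3 - <<'E'
from bench import r
from h import *
go(r,[573.9,-313.4,125],123.85)
E
```

```text
time: 22.75
tool_pos: [529.3, 275.9, 10.1]
tcp_rot: [179.6, 0.4, 124.0]
ft_force: [0.0, 0.3, 1.3]
finger_gap: 46.0
time: 23.35
tool_pos: [530.4, 276.3, 11.6]
tcp_rot: [179.5, 0.4, 124.0]
ft_force: [-0.3, -0.7, 6.9]
finger_gap: 27.0
from [530.4 276.3  11.6] [179.49   0.44 123.97] shift m [-0.5142 -0.2925 -0.112 ] turn 0.002 gap 27.0 F [-0.3 -0.7  6.9] t 23.35
```

```bash
python3 -m jog '[[0,0,-0.015,0,0.2],[0,0,-0.05,0,0.2],[0,0,-0.09,0,0.2],[-0.022,-0.012,-0.112,0,0.2],[-0.056,-0.032,-0.112,0,0.2],[-0.094,-0.053,-0.112,0,0.2],[-0.132,-0.075,-0.112,0,0.2],[-0.17,-0.097,-0.112,0,0.2],[-0.208,-0.118,-0.112,0,0.2],[-0.246,-0.14,-0.112,0,0.2],[-0.284,-0.161,-0.112,0,0.2],[-0.322,-0.183,-0.112,0,0.2],[-0.36,-0.205,-0.112,0,0.2],[-0.398,-0.226,-0.112,0,0.2],[-0.436,-0.248,-0.112,0,0.2],[-0.474,-0.27,-0.112,0,0.2],[-0.5,-0.284,-0.112,0,0.2],[-0.514,-0.2925,-0.112,0,0.2],[-0.514,-0.2925,-0.112,0,0.2],[-0.514,-0.2925,-0.112,0,0.2]]'
python3 -m jog '[[0,0,0,0,0.2]]'
python3 - <<'E'
from bench import r
from h import *
s=r.snapshot("wrist"); cv2.imwrite(f"pics/w14.png",s["pixels"][:,:,::-1])
go(r,[573.9,-313.4,16.6],123.85)
E
```

```text
time: 25.35
tool_pos: [573.7, -312.3, 125.2]
tcp_rot: [179.5, 0.4, 124.0]
ft_force: [0.1, 1.4, -0.7]
finger_gap: 27.2
time: 25.45
tool_pos: [573.9, -310.7, 125.2]
tcp_rot: [179.5, 0.4, 124.0]
ft_force: [-0.3, -0.3, -0.0]
finger_gap: 27.2
from [ 574.  -310.5  125.3] [179.46   0.37 124.07] shift m [-0.0016 -0.0027  0.1087] turn 0.004 gap 26.9 F [ 0.3  0.1 -0.2] t 25.5
```

View pics/w14.png

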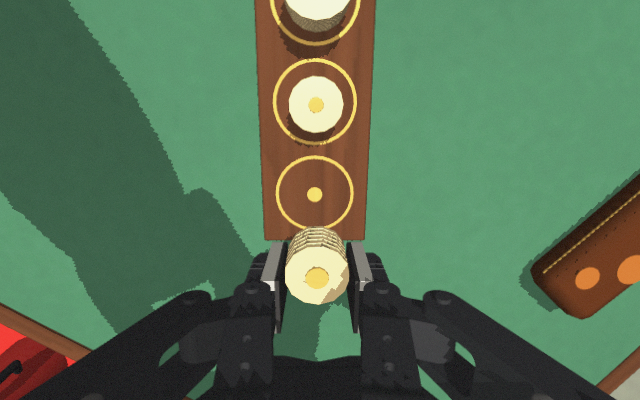

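The held pin is at (317,278), mark_4's dot at (314.5,194.5).

```bash
python3 - <<'E'
from bench import r
from h import *
s=r.snapshot("wrist")
rel(r,s,(314.5,194.5),(317,278),18.4)
go(r,[573.9,-313.4,16.6],123.85)
E
```

```text
mark [ 575.2 -312.3   10. ] pin [ 573.8 -309.3  143.7] tool [ 574.1 -310.7  125.3] shift tool mm [ -2.39  -1.77 133.74]
from [ 574.1 -310.7  125.3] [179.46   0.38 124.07] shift m [-0.0014 -0.0027  0.1087] turn 0.004 gap 27.3 F [ 0.1  0.1 -0. ] t 25.55
```

```bash
python3 -m jog '[[-0.0022,-0.002,0.03,0,0.2],[-0.0022,-0.002,0.06,0,0.2],[-0.0022,-0.002,0.08,0,0.2],[-0.0022,-0.002,0.095,0,0.2],[-0.0022,-0.002,0.103,0,0.2],[-0.0022,-0.002,0.108,0,0.2],[-0.0022,-0.002,0.108,0,0.2],[-0.0022,-0.002,0.108,0,0.2]]'
python3 - <<'E'
from bench import r
from h import *
s=r.snapshot("wrist"); cv2.imwrite(f"pics/w15.png",s["pixels"][:,:,::-1])
E
```

```text
time: 26.35
tool_pos: [575.6, -314.1, 18.5]
tcp_rot: [179.4, 0.5, 124.1]
ft_force: [-0.2, -1.2, 0.2]
finger_gap: 26.8
```

View pics/w15.png

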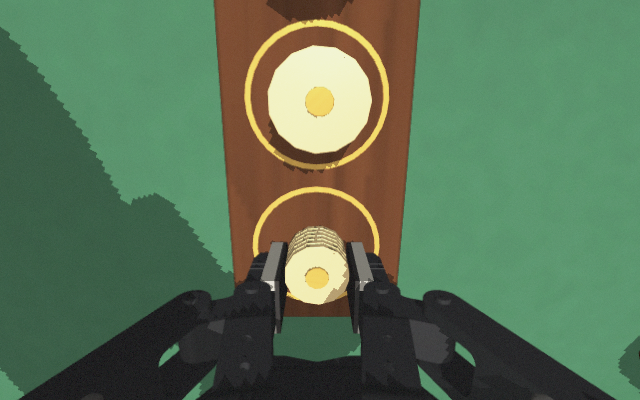

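Ring columns 253-379, stack at 317, so it is centred. Lower it about 1.5 mm, release, then check all four.

```bash
python3 -m jog '[[0,0,0.001,0,0.2],[0,0,0.0015,0,0.2],[0,0,0.0015,0,0.2]]'
python3 -m jog '[[0,0,0,0,0.4],[0,0,0,0,0.55],[0,0,0,0,0.55],[0,0,0,0,0.55],[0,0,-0.04,0,0.55],[0,0,-0.09,0,0.55],[0,0,-0.14,0,0.55],[0,0,-0.19,0,0.55],[-0.02,0,-0.22,0,0.55],[-0.04,0,-0.23,0,0.55],[-0.04,0,-0.23,0,0.55],[-0.04,0,-0.23,0,0.55],[-0.04,0,-0.23,0,0.55]]'
python3 - <<'E'
from bench import r
from h import *
for n in("wrist","scene","side"):
  s=r.snapshot(n); cv2.imwrite(f"pics/{n}16.png",s["pixels"][:,:,::-1])
a=cv2.imread("pics/wrist16.png")[:270,230:410]; cv2.imwrite("pics/w16c.png",cv2.resize(a,None,fx=2.2,fy=2.2,interpolation=2))
E
```

```text
time: 26.7
tool_pos: [575.8, -314.3, 17.5]
tcp_rot: [179.4, 0.5, 124.1]
ft_force: [-0.5, -0.5, -1.2]
finger_gap: 26.7
time: 28.0
tool_pos: [594.2, -346.0, 245.7]
tcp_rot: [179.5, 0.3, 124.1]
ft_force: [-0.6, 0.5, -0.5]
finger_gap: 46.6
```

View pics/wrist16.png

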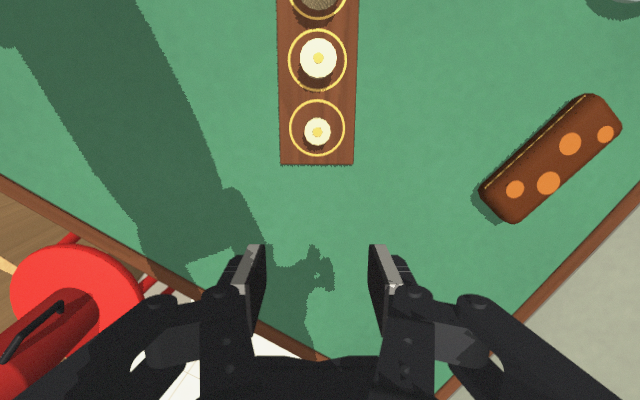

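View pics/scene16.png

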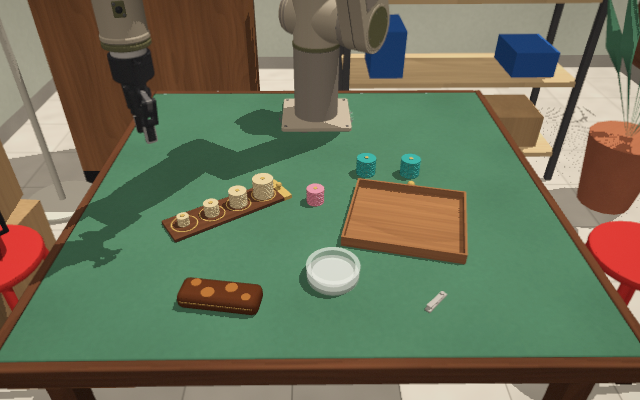

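All four stand in order, the tray is empty and the ashtray is untouched. I'll check the centring from the scene and side crops.

```bash
python3 - <<'E'
from bench import r
from h import *
M=[[457,-139],[495.9,-197.2],[534.9,-255.3],[573.9,-313.4]];H=[48,40,32,24]
X=[m+[10+h+1.] for m,h in zip(M,H)]
c=np.zeros((600,800,3),np.uint8)
for n,(x,y,w,h),oy in(("scene",(165,165,130,75),0),("side",(290,110,80,100),0)):
  s=r.snapshot(n);im=s["pixels"][:,:,::-1]; print(n,proj(s,X).round(1).tolist())
  f=6; o=cv2.resize(im[y:y+h,x:x+w],None,fx=f,fy=f,interpolation=2); print(((proj(s,X)-[x,y]+.5)*f).round(0).tolist()); cv2.imwrite(f"pics/{n}17.png",o)
E
```

```text
scene [[262.1, 176.8], [236.8, 188.6], [210.4, 201.0], [182.7, 214.0]]
[[586.0, 74.0], [434.0, 145.0], [275.0, 219.0], [109.0, 297.0]]
side [[343.7, 169.1], [329.0, 157.0], [315.4, 145.9], [302.8, 135.6]]
[[325.0, 357.0], [237.0, 285.0], [155.0, 218.0], [80.0, 157.0]]
```

View pics/scene17.png

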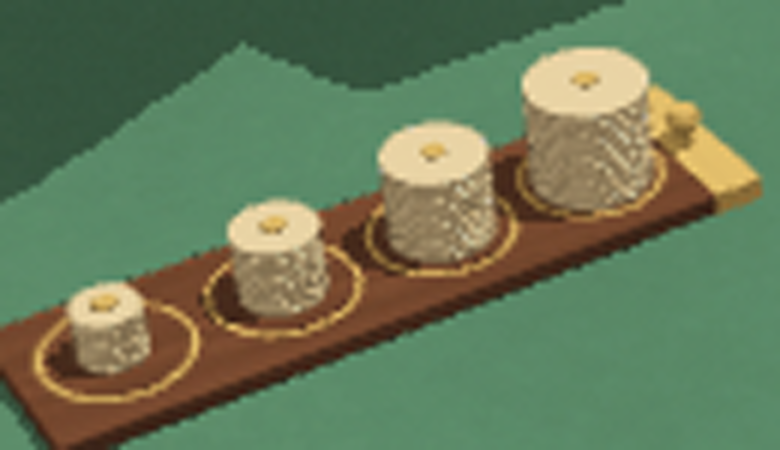

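View pics/side17.png

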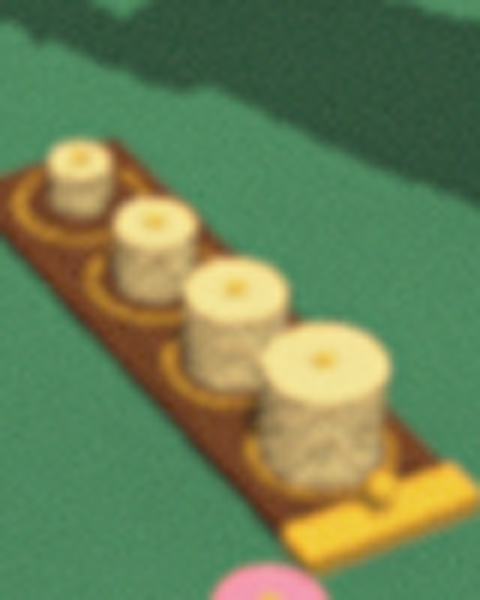

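```bash
python3 - <<'E'
from bench import r
from h import *
S=r.snapshot("scene");T=r.snapshot("side")
M=np.array([[457,-139],[495.9,-197.2],[534.9,-255.3],[573.9,-313.4]]);H=[48,40,32,24]
a=[(585,80),(432,152),(273,225),(103,303)];b=[(323,360),(235,288),(155,221),(80,159)]
u=np.array([-.557,.830]);v=np.array([.83,.557])
for m,h,p,q in zip(M,H,a,b):
  P=onz(S,(165+p[0]/6-.5,165+p[1]/6-.5),11+h)[:2]-m;Q=onz(T,(290+q[0]/6-.5,110+q[1]/6-.5),11+h)[:2]-m
  A=(P+Q)/2;print(h,P.round(1),Q.round(1),'along/across',(A@u).round(1),(A@v).round(1))
E
```

```text
48 [4.5 0.1] [0.8 1.8] along/across -0.7 2.7
40 [ 5.  -0.2] [0.7 2.2] along/across -0.8 3.0
32 [ 3.9 -0.3] [0.1 2.1] along/across -0.4 2.1
24 [ 3.7 -1.5] [-0.2  1.8] along/across -0.9 1.5
```

The scene and side pin positions disagree by about 4 mm, which looks like calibration bias because it changes with height. A wrist view over the strip should settle it, since it sees ring and stack together.

```bash
python3 -m jog '[[0.03,0,0,0,0.55],[0.06,0,0,0,0.55],[0.09,0,0,0,0.55],[0.09,0,0,0,0.55],[0.09,0,0,0,0.55],[0.09,0,0,0,0.55]]'
python3 - <<'E'
from bench import r
from h import *
s=r.snapshot("wrist"); im=s["pixels"][:,:,::-1].copy()
# predicted outlines: fit strip from earlier marks; print camera centre
print((-np.array(s["R"]).T@np.array(s["t"])).round(1))
cv2.imwrite("pics/w18.png",cv2.resize(im[0:260,260:375],None,fx=2.3,fy=2.3,interpolation=2))
cv2.imwrite("pics/w18a.png",cv2.resize(im[0:130,260:375],None,fx=4.6,fy=4.6,interpolation=2))
cv2.imwrite("pics/w18b.png",cv2.resize(im[110:240,260:375],None,fx=4.6,fy=4.6,interpolation=2))
E
```

```text
time: 28.95
tool_pos: [545.0, -272.9, 247.3]
tcp_rot: [179.4, 0.6, 124.1]
ft_force: [0.0, -1.0, 0.0]
finger_gap: 46.8
[ 502.8 -212.3  388.7]
```

View pics/w18a.png

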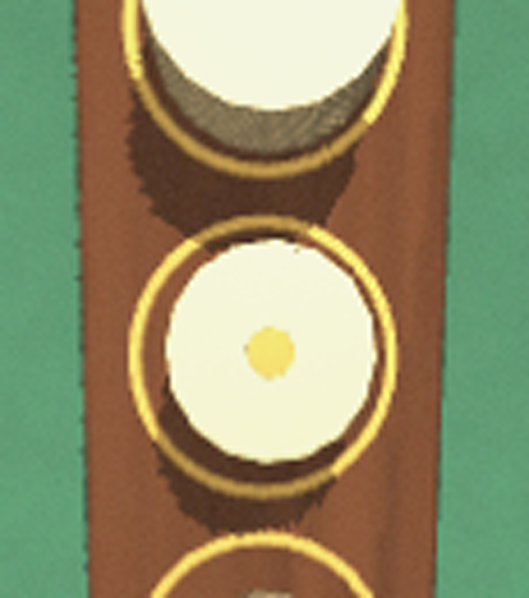

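View pics/w18b.png

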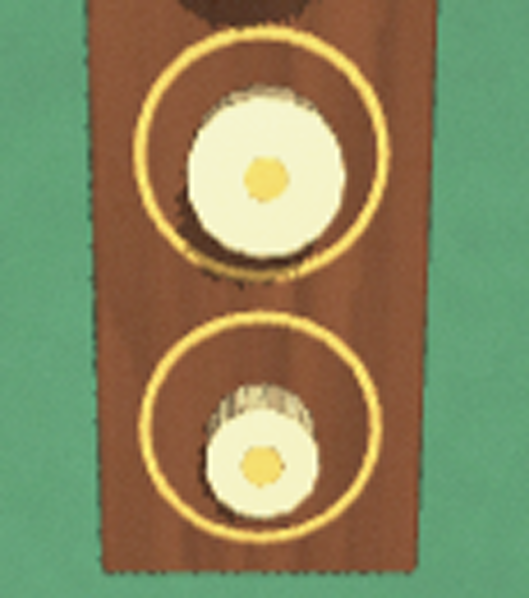

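```bash
python3 - <<'E'
from bench import r
from h import *
s=r.snapshot("wrist");u=np.array([-.557,.830]);v=np.array([.83,.557]);f=4.6
for n,h,oy,m,p in(("large",40,0,(262.5,356.5),(270,352)),("medium",32,110,(262,154.5),(266,179)),("small",24,110,(261.5,427.5),(262,465))):
  c=lambda q:(260+(q[0]+.5)/f-.5,oy+(q[1]+.5)/f-.5)
  d=onz(s,c(p),11.5+h)[:2]-onz(s,c(m),10)[:2]; print(n,'along',(d@u).round(1),'across',(d@v).round(1))
E
```

```text
large along -1.1 across 1.1
medium along -0.8 across 0.5
small along -1.3 across -0.1
```

Every stack is within about 1.6 mm of its ring centre, and the gripper is clear. Handing in.

```bash
python3 - <<'E'
from bench import r
print(r.hand_in(), r.sense()["time"])
E
```

```text
the job is handed in; nothing more can be done
the job is handed in; nothing more can be done
```

All four bone stacks are standing upright on the strip's ring marks in size order. The largest is next to the brass stud and the smallest is at the far end. I handed the job in at about 29 s of the 106 s allowed.

- **Centring:** The last wrist view put the large, medium and small stacks within about 1.6 mm of their ring centres. That view cut off the largest; it measured about 0.9 mm off right after I placed it.
- **Disagreement between cameras:** In the last check the scene and side cameras disagreed by about 4 mm on the stack tops. Averaged, they put the stacks up to about 3 mm off across the strip. A similar mismatch showed up on the tray stacks before anything was moved, and less on the flat marks, so I took it as calibration error and relied on the wrist view.
- **Everything else:** The last scene view showed the drawer tray empty and the ashtray, the pink look-alike and the turquoise ones where they started. The gripper was clear of everything. The highest force I saw on the tool was about 7 N, while gripping.

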